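Sort the stripped kart axle's spacers and pin

ROBOT

A 6-joint arm with a two-finger parallel gripper is mounted at the origin on the work surface. World frame = base frame: x ahead of the robot, y to its left, z up, the work surface at z = 0. Lengths are in m, angles in rad, forces in N, time in s.
With the tool pointing down it reaches from about 0.275 to 0.75 m from the base axis. Payload 10.2 kg.
Tool frame: the origin (TCP) lies where the fingers leave the gripper's body, on its centre line; the fingertips stand manip.tip_reach ahead of it and the grasp point (between the pads) lies 45 mm ahead of it (manip.tip_reach is the distance from the TCP to the fingertips, in m); z points along the fingers, y is the line along which they close (so a half turn about z gives the same grasp; the last joint's range is limited). The gripper opens to 88 mm and grips with 3 to 60 N. Pads are 18 mm wide; open, the fingers measure 123 mm over their backs; the gripper's body (75 mm by 187 mm) begins 45 mm behind the grasp point.
Start: joints at [0.962, 0.313, 1.498, -0, 1.331, -0.223], TCP at [0.198, 0.486, 0.303] pointing down, gripper open.
Joint ranges: [-2.94, 2.94], [-0.97, 2.17], [0.19, 2.56], [-1.23, 4.37], [0.02, 3.11], [-2.88, 2.88]. Speed limits (rad/s): [2.39, 2.39, 3.01, 3.14, 3.14, 3.14].

INTERFACE

Orientations are given as a unit quaternion [w, x, y, z].
In Python, from rig import monitor, optics, workorder, models, manip gives the robot as it stands.
- The arm moves only by the tool apply_moves, never from a script. Its argument "series" is a list that holds one entry, the list of rows, each a list of 7 numbers: the closure, from -1 (fully open) to 1 (shut), then the shift along the world's x, y, z each as a share of 0.4 m, from -1 to 1, then the turn, a rotation vector about the world's x, y, z each as a share of 45 degrees, from -1 to 1. In form: [[[claw, x, y, z, rx, ry, rz], ...]]. A call has exactly 10 rows; each row is the pose to reach, as a shift and turn from the pose commanded when the call began; what a row does not reach only later rows make up. A row lasts 1/10 s, in which the tool goes at most 50 mm and 8.59 degrees, less where a joint would pass 70% of its speed; a pose out of reach is approached as far as the arm can. A call with a number of a shift or a turn outside -1 to 1 is refused whole. A call with a gripper value outside its range is refused whole. The fingers move at their own pace and stop on an object; "squeeze" is the grip in N (left out, the last holds). Time passes only in rows, so rows that repeat a pose let the fingers close, or fill a call up. It gives the time, the measured TCP pose, the force, the opening and the grip force at its end, in the units of the state.
- monitor.get_obs(): the state, without advancing time (a new reading comes with each control period).
- optics.capture(name): name is "side" or "top" or "wrist"; returns a dict with "image" (480x640x3 uint8, red, green, blue), "vfov" (degrees; the focal length in pixels is half the picture's height over the tangent of half this angle, whatever the lens; pixels are square), "cx", "cy" (the principal point, pixels), "k1" (the pictures are not rectified: a ray, as slopes to the right and down, at radius r is drawn at 1 + k1 r^2 times it, then the intrinsics apply), "R" (3x3) and "t" (3): a world point X has camera coordinates R X + t. Camera axes: x right, y down, z forward; pixel columns grow to the right and rows downward; lengths in m; the calibration is good to about 2 mm. A picture is of the moment at which its call begins. There is no depth.
- workorder.finish_job(): hands the job in; it is judged then, once.
Trained networks look in a picture, given as the dict that the camera call returned (one of the last four; its "shot" number tells which), for a name from the list of things; names that differ only in an ending like _2 or _b are one class to them, and where a whole thing is asked for, a point or a joint stands for the part that bears it (a point fixed in the world has none). Each returns a list of dicts, best first, with "confidence" (0 to 1); they miss things now and then, are a little off and sometimes report something else, mostly with a low value. They report only what shows in the picture. A call takes as long as a camera call. They do not tell look-alikes from the thing itself.
- models.find_in(name, picture): "rect" ([left, top, width, height] in pixels, round what is visible of it).
The state is a dict: "time_s": time; "q": joint angles; "qd": joint speeds; "effort": joint torques, N m; "tool_pos": TCP position; "orientation": TCP orientation; "wrist_force": force on the tool from outside, world axes, zero at the start; "torque": the same for the moment, N m; "finger_gap": finger opening in m; "grip_force": force on a finger pad.
Only numpy, scipy, OpenCV 4.12 (cv2) and the standard library are available. Lean on these libraries where they do the work, as an engineer would, in place of code of your own. Each camera call takes 0.05 s, during which the arm holds its last target. There are 200 camera calls.

TASK

Put away the stripped kart axle: stand each of the three plain round steel tubes (the spacers) upright on the floor of its own black tray, the small one in the small tray, the medium one in the medium tray and the large one in the large tray, and pull the axle pin up out of its spring clips and lay it in the V-rest, about midway along it. Do it in any order, do not shift the solid disc or the big hexagon nut, which stay on the bench, and leave all four parts let go and at rest.

Things in the scene. Friction and masses are not known exactly. Their poses are not given: they have to be found in the camera images.
- spacer_small_mid (a point): the small spacer: a plain bright-steel round tube standing upright and loose on the bench, outside diameter 30, bore 18, height 40 mm. The point is at its centre, 20 mm above its underside; z runs along the tube.
- spacer_medium_mid (a point): the medium spacer: a plain bright-steel round tube standing upright and loose on the bench, outside diameter 42, bore 26, height 40 mm. The point is at its centre, 20 mm above its underside; z runs along the tube.
- spacer_large_mid (a point): the large spacer: a plain bright-steel round tube standing upright and loose on the bench, outside diameter 56, bore 36, height 40 mm. The point is at its centre, 20 mm above its underside; z runs along the tube.
- tray_small: the small black round tray, fixed to the bench, open at the top: inside diameter 56 mm, outside 62 mm, rim 16 mm high, inner floor 4 mm above the bench. Origin at the centre of its underside, z up.
- tray_medium: the medium black round tray, fixed to the bench, open at the top: inside diameter 68 mm, outside 74 mm, rim 16 mm high, inner floor 4 mm above the bench. Origin at the centre of its underside, z up.
- tray_large: the large black round tray, fixed to the bench, open at the top: inside diameter 82 mm, outside 88 mm, rim 16 mm high, inner floor 4 mm above the bench. Origin at the centre of its underside, z up.
- pin_mid (a point): the axle pin: solid bright-steel bar, diameter 18, length 120 mm. It starts level in two dark C-shaped spring clips, open upward, on a fixed grey base (46 x 150 x 6 mm). Clips: 12 mm wide, 36 mm either side of its middle, tops 50 mm high. A straight lift meets about 15 N, then they snap open. The point is its centre (36 mm above the bench at the start); y runs along it.
- vrest: the V-rest: fixed grey stand, base 60 x 120 x 6 mm, with two V supports (14 mm long, 45 mm wide on top) at y = -36 and +36 mm, open between. The V's bottom line runs along y, 18 mm above the bench, its tops 41 mm; the pin lying in it has its centre 31 mm above the bench. Origin at the centre of its underside, y along the pin's resting place, z up.
- puck_mid (a point): the solid dark-steel disc without a hole, diameter 48, height 30 mm, loose: not a spacer. The point is at its centre.
- nut_mid (a point): the big dark-steel hexagon nut, 46 mm across flats, bore 30, height 24 mm, loose: not a spacer. The point is at its centre.
Things that resemble listed ones, but are neither listed nor needed, are in the scene too. Leave any yellow look-alike of the part that bears spacer_small_mid alone.

How it is judged:
By the outcome, as a careful person would: the job done as asked, in the order asked, and still so for the second after the job is handed in, with the robot touching nothing.
It also fails if it takes over 109 s, if anything falls off the work surface, if the arm or the gripper's body presses on something with over 40 N, if the wrist force passes 120 N, or if a joint passes its speed limit or range.

## Working session

There is one attempt and no reset: what is moved stays moved. The work goes in short steps, Python scripts to look and compute and a tool call to move; the robot and the scene stay as the last step left them, time stands still between calls to the robot, and variables do not carry over. Pictures are saved under pics/ and viewed, at most 14 in all, crops included, and the job is handed in when it is done.

Besides the shell and the picture viewer there is one more tool, called as name(argument=value, ...) on one line, values as JSON. apply_moves: Moves the arm, as the interface text tells. Its arguments: {"type":"object","properties":{"series":{"type":"array"},"squeeze":{"type":"number"}},"required":["series"]}

```bash
mkdir -p pics; ls
cat > h.py <<'E'
import numpy as np,cv2
from rig import monitor,optics,workorder,models,manip
def K(p):
    f=p["image"].shape[0]/2/np.tan(np.radians(p["vfov"])/2)
    return np.array([[f,0,p["cx"]],[0,f,p["cy"]],[0,0,1]])
def ray(p,u,v):
    s=cv2.undistortPoints(np.array([[[u,v]]],float),K(p),None) [0,0] if p["k1"]==0 else None
    if s is None:
        k=K(p);d=np.array([(u-k[0,2])/k[0,0],(v-k[1,2])/k[1,1]]);s=d.copy()
        for _ in range(30): s=d/(1+p["k1"]*(s@s))
    R=np.array(p["R"]);return -R.T@np.array(p["t"]),R.T@np.array([s[0],s[1],1])
def at(p,u,v,z):
    o,d=ray(p,u,v);return o+d*(z-o[2])/d[2]
def proj(p,X):
    c=np.array(p["R"])@np.array(X)+np.array(p["t"]);s=c[:2]/c[2];s=s*(1+p["k1"]*(s@s));k=K(p)
    return s*k[0,0]+[k[0,2],k[1,2]]
def save(p,n): cv2.imwrite("pics/"+n+".png",cv2.cvtColor(p["image"],cv2.COLOR_RGB2BGR))
E
python3 - <<'E'
from h import *
print(manip.tip_reach); o=monitor.get_obs(); print({k:np.round(v,3) for k,v in o.items()})
import pickle
ps={}
for n in("top","side"):
    p=optics.capture(n);ps[n]=p;save(p,n+"0");print(n,p["vfov"],p["k1"],np.round(-np.array(p["R"]).T@p["t"],3))
    for w in"spacer_small_mid spacer_medium_mid spacer_large_mid tray_small tray_medium tray_large pin_mid vrest puck_mid nut_mid".split():
        print(w,[(np.round(r["rect"]).astype(int).tolist(),round(r["confidence"],2)) for r in models.find_in(w,p)])
pickle.dump(ps,open("ps0.pkl","wb"))
E
```

```text
pics
0.064
{'time_s': np.float64(0.0), 'q': array([ 0.962,  0.313,  1.498, -0.   ,  1.331, -0.223]), 'qd': array([ 0.   ,  0.001, -0.001,  0.001, -0.001,  0.   ]), 'effort': array([-1.0000e-03, -4.0219e+01, -2.5227e+01,  6.9000e-02,  3.5000e-02,
       -0.0000e+00]), 'tool_pos': array([0.197, 0.486, 0.302]), 'orientation': array([-0.   ,  0.192,  0.981, -0.001]), 'wrist_force': array([-0.783,  0.508, -0.549]), 'torque': array([-0.036,  0.011, -0.025]), 'grip_force': np.float64(0.0), 'finger_gap': np.float64(0.088)}
top 50.59450334565137 0.04018347696097888 [ 0.33  -0.012  1.049]
spacer_small_mid [([213, 229, 16, 16], 0.67), ([244, 284, 17, 20], 0.51)]
spacer_medium_mid [([401, 237, 26, 19], 0.71), ([129, 221, 43, 39], 0.65)]
spacer_large_mid [([300, 164, 31, 30], 0.79)]
tray_small [([457, 228, 34, 29], 0.76)]
tray_medium [([133, 223, 38, 34], 0.65)]
tray_large [([236, 156, 44, 38], 0.88)]
pin_mid [([132, 288, 60, 15], 0.57)]
vrest [([426, 299, 63, 31], 0.72)]
puck_mid [([426, 176, 23, 26], 0.85), ([301, 161, 29, 31], 0.21)]
nut_mid [([334, 229, 27, 27], 0.63)]
side 49.175174776333904 -0.14958280389947437 [0.413 0.746 0.633]
spacer_small_mid [([283, 321, 16, 33], 0.63)]
spacer_medium_mid [([320, 190, 22, 26], 0.63)]
spacer_large_mid [([227, 240, 32, 32], 0.95)]
tray_small [([321, 170, 24, 18], 0.95)]
tray_medium [([251, 397, 57, 52], 0.62), ([319, 191, 23, 24], 0.6)]
tray_large [([196, 285, 52, 40], 0.55)]
pin_mid [([356, 358, 24, 83], 0.66)]
vrest [([380, 170, 28, 37], 0.9), ([194, 284, 55, 43], 0.36)]
puck_mid [([268, 178, 17, 21], 0.59), ([320, 169, 24, 20], 0.42)]
nut_mid [([311, 232, 25, 25], 0.85)]
```

Run:
```python
import cv2
a=cv2.imread("pics/top0.png")[130:360,100:520];cv2.imwrite("pics/top0c.png",cv2.resize(a,(798,437),interpolation=cv2.INTER_CUBIC))
a=cv2.imread("pics/side0.png")[150:470,150:450];cv2.imwrite("pics/side0c.png",cv2.resize(a,(562,600),interpolation=cv2.INTER_CUBIC))
```

```text
(no output)
```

View pics/top0c.png

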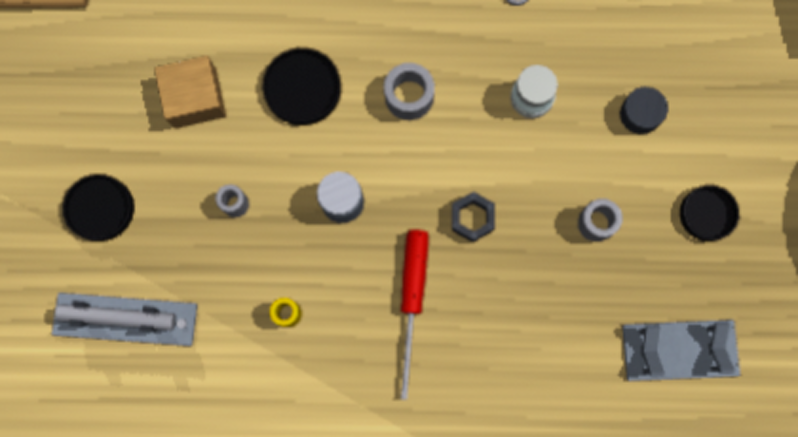

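View pics/side0c.png

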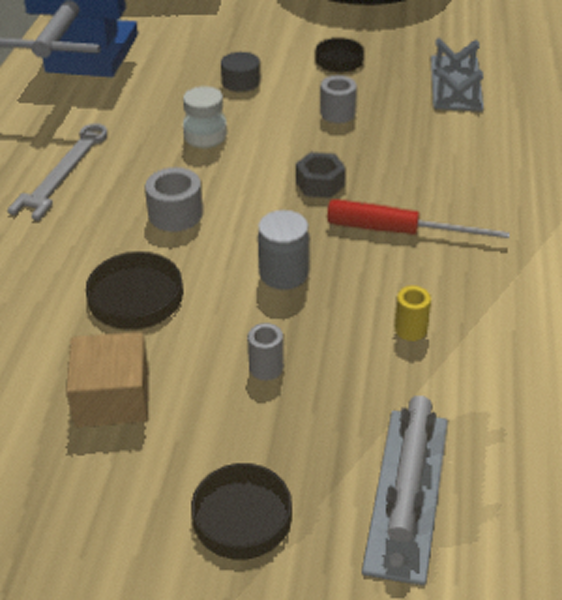

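Top view (full-image pixels): small steel tube (221,235), medium (416,245), large (315,178), trays large (259,175), medium (152,239), small (473,242), pin (160,297), V-rest (458,314). Candidates for the small spacer are the steel tube at (221,235) and the yellow tube at (250,294). The steel one fits "bright-steel"; the yellow is the look-alike. The tall solid cylinder at (279,233) has no bore, so it isn't a spacer.

```bash
cat > fit.py <<'E'
from h import *
from scipy.optimize import minimize
T=np.linspace(0,2*np.pi,72,endpoint=False)
def grad(p):
    g=cv2.GaussianBlur(cv2.cvtColor(p["image"],cv2.COLOR_RGB2GRAY).astype(np.float32),(0,0),0.8)
    return cv2.magnitude(cv2.Sobel(g,cv2.CV_32F,1,0),cv2.Sobel(g,cv2.CV_32F,0,1))
def fitc(ps,circ,xy0,R=.012):
    gs=[grad(p) for p in ps]
    def sc(xy):
        s=0
        for p,g in zip(ps,gs):
            for r,z in circ:
                P=np.array([proj(p,(xy[0]+r*np.cos(t),xy[1]+r*np.sin(t),z)) for t in T],np.float32)
                s+=np.minimum(cv2.remap(g,P[None,:,0],P[None,:,1],cv2.INTER_LINEAR),200).mean()
        return s
    for st in(.002,.0005):
        n=np.arange(-R,R+1e-9,st);c=[(sc((xy0[0]+a,xy0[1]+b)),xy0[0]+a,xy0[1]+b) for a in n for b in n]
        b=max(c);xy0=b[1:];R=.002
    return np.round(b,4)
E
python3 - <<'E'
from fit import *
import pickle
ps=pickle.load(open("ps0.pkl","rb"));t,s=ps["top"],ps["side"]
for n,u,v,c in[("small",221,236,[(.015,.04),(.009,.04)]),("med",416,245,[(.021,.04),(.013,.04)]),("large",315,178,[(.028,.04),(.018,.04)]),
 ("t_small",473,242,[(.031,.016)]),("t_med",152,239,[(.037,.016)]),("t_large",259,175,[(.044,.016)]),("nut",349,244,[(.015,.024)]),("puck",439,188,[(.024,.03)])]:
    x=at(t,u,v,c[0][1])[:2]
    print(n,np.round(x,4),"both",fitc([t,s],c,x),"top",fitc([t],c,x)[1:],"side",fitc([s],c,x)[1:])
f=420/798;
def T_(x,y,z):return np.round(at(t,100+x*f,130+y*f,z)[:2],4)
k=300/562
def S_(x,y,z):return np.round(at(s,150+x*k,150+y*k,z)[:2],4)
print("base top",[T_(*a,.006) for a in((57,293),(197,303),(193,346),(52,335))]);print("base side",[S_(*a,.006) for a in((395,408),(447,415),(425,584),(363,573))])
print("pin ends top",T_(57,317,.036),T_(174,322,.036),"side",S_(419,400,.045),S_(401,530,.045))
print("vrest base top",[T_(*a,.003) for a in((622,326),(736,321),(740,376),(627,381))])
for nm,a in(("pin",(40,280,215,355)),("vr",(610,305,750,390))):
    x0,y0,x1,y1=[int(q*f) for q in a];im=cv2.imread("pics/top0.png")[130+y0:130+y1,100+x0:100+x1];print(nm,100+x0,130+y0,im.shape)
    cv2.imwrite(f"pics/{nm}.png",cv2.resize(im,None,fx=8,fy=8,interpolation=cv2.INTER_CUBIC))
a,b=cv2.imread("pics/pin.png"),cv2.imread("pics/vr.png");h=a.shape[0]+b.shape[0]
m=np.zeros((h,max(a.shape[1],b.shape[1]),3),np.uint8);m[:a.shape[0],:a.shape[1]]=a;m[a.shape[0]:,:b.shape[1]]=b;cv2.imwrite("pics/both.png",m);print(m.shape,a.shape)
E
```

```text
small [0.5196 0.1886] both [5.088542e+02 5.256000e-01 1.906000e-01] top [0.5181 0.1851] side [0.5266 0.1911]
med [ 0.5076 -0.2048] both [ 4.973785e+02  5.111000e-01 -2.063000e-01] top [ 0.5101 -0.2068] side [ 0.5126 -0.2053]
large [0.6447 0.0012] both [4.774557e+02 6.522000e-01 1.700000e-03] top [0.6392 0.0007] side [0.6532 0.0027]
t_small [ 0.5201 -0.3266] both [ 3.307021e+02  5.221000e-01 -3.246000e-01] top [ 0.5201 -0.3246] side [ 0.5246 -0.3266]
t_med [0.5155 0.3342] both [308.6606   0.5185   0.3377] top [0.5145 0.3367] side [0.5185 0.3382]
t_large [0.6567 0.1201] both [3.148418e+02 6.587000e-01 1.231000e-01] top [0.6567 0.1211] side [0.6607 0.1226]
nut [ 0.5103 -0.0707] both [ 2.245101e+02  5.188000e-01 -7.920000e-02] top [ 0.5178 -0.0797] side [ 0.5198 -0.0787]
puck [ 0.6304 -0.2566] both [ 2.929587e+02  6.359000e-01 -2.576000e-01] top [ 0.6344 -0.2591] side [ 0.6374 -0.2561]
base top [array([0.423 , 0.3745]), array([0.4143, 0.2247]), array([0.3686, 0.2261]), array([0.3783, 0.3758])]
base side [array([0.4138, 0.2257]), array([0.3715, 0.2274]), array([0.3809, 0.3806]), array([0.4246, 0.3775])]
pin ends top [0.3955 0.3612] [0.3919 0.2404] side [0.396  0.2478] [0.4015 0.3643]
vrest base top [array([ 0.3972, -0.2326]), array([ 0.4048, -0.3548]), array([ 0.3468, -0.3561]), array([ 0.3392, -0.2364])]
pin 121 277 (39, 92, 3)
vr 421 290 (45, 73, 3)
(672, 736, 3) (312, 736, 3)
```

View pics/both.png

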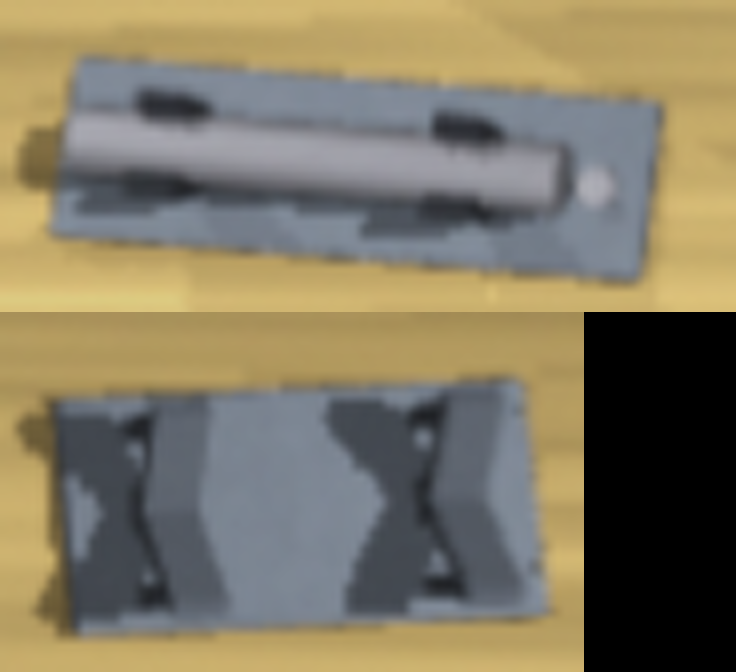

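The crops show the pin in two dark clips with a small nub at its right end on the base. The V-rest has two V supports, and both bodies run nearly along world y with tilts of about ±3.5°. The top and side fits disagree by several mm, so I'll refine with the wrist camera.

apply_moves(series=[[[-1,0.1,-0.08,0.01,0,0,0],[-1,0.2,-0.17,0.02,0,0,0],[-1,0.3,-0.26,0.03,0,0,0],[-1,0.4,-0.35,0.04,0,0,0],[-1,0.5,-0.44,0.05,0,0,0],[-1,0.6,-0.525,0.05,0,0,0],[-1,0.6,-0.525,0.05,0,0,0],[-1,0.6,-0.525,0.05,0,0,0],[-1,0.6,-0.525,0.05,0,0,0],[-1,0.6,-0.525,0.05,0,0,0]]], squeeze=60)

```text
time_s: 2.1
tool_pos: [0.4367, 0.2773, 0.3228]
orientation: [-0.0, 0.191, 0.982, 0.0]
wrist_force: [0.5, 0.8, 0.6]
finger_gap: 0.0883
grip_force: 0.0
```

Run:
```python
from fit import *
o=monitor.get_obs();print(o["tool_pos"],o["orientation"],o["time_s"])
p=optics.capture("wrist");save(p,"w1");import pickle;pickle.dump(p,open("w1.pkl","wb"))
print(p["vfov"],p["k1"],-np.array(p["R"]).T@p["t"])
for x in((.52,.187,.04),(.516,.337,.016),(.395,.3,.036),(.64,.001,.04),(.657,.121,.016)):print(x,proj(p,x))
```

```text
[0.43671845 0.27725668 0.32279665] [-9.35756770e-05  1.91015389e-01  9.81587034e-01  8.39618603e-05] 2.1
62.45900854812565 -0.05882001575182015 [0.3699776  0.30347635 0.40513994]
(0.52, 0.187, 0.04) [268.7274296 309.6151383]
(0.516, 0.337, 0.016) [402.61475041 246.29485446]
(0.395, 0.3, 0.036) [326.24045978 150.46432423]
(0.64, 0.001, 0.04) [166.96290572 448.06094105]
(0.657, 0.121, 0.016) [268.10263332 415.13600707]
```

View pics/w1.png

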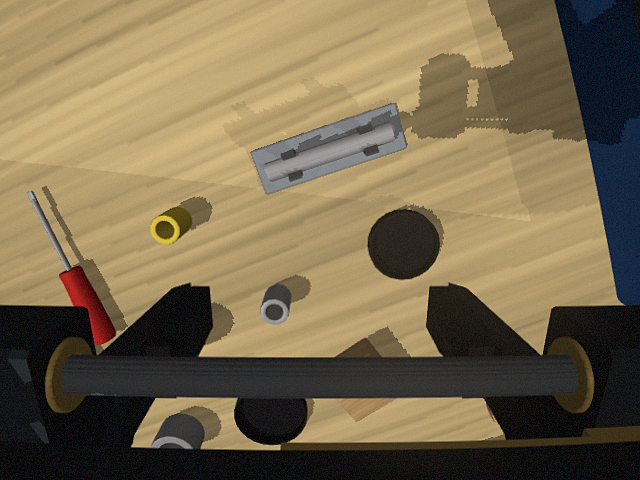

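The wrist view shows the small steel tube's top at (275,311), the yellow look-alike at (165,229), the medium tray at (404,244) and the pin centre at about (329,152). I'll fit these in the wrist picture.

Run:
```python
from fit import *
import pickle
ps=pickle.load(open("ps0.pkl","rb"));t,s=ps["top"],ps["side"];w=pickle.load(open("w1.pkl","rb"))
C={"small":(275,311,[(.015,.04),(.009,.04)]),"t_med":(404,244,[(.037,.016),(.034,.016)]),"t_large":(270,413,[(.044,.016)])}
for n,(u,v,c) in C.items():
    x=at(w,u,v,c[0][1])[:2];print(n,np.round(x,4),fitc([w],c,x,.006),"all",fitc([w,t],c,x,.006))
for e in((267,170),(393,133)):print(at(w,*e,.036))
# base corners
for e in((251,154),(396,103),(408,144),(268,194)):print("b",at(w,*e,.006))
for a in((0.5181,.1851),(.5256,.1906)):print([proj(q,(*a,.04)).round(1) for q in(t,s,w)])
print([proj(t,(x,y,.04)).round(1) for x,y in((.6392,.0007),(.6532,.0027))],[proj(s,(x,y,.04)).round(1) for x,y in((.6392,.0007),(.6532,.0027))])
a=cv2.resize(cv2.imread("pics/w1.png")[90:340,220:460],None,fx=2.4,fy=2.4,interpolation=cv2.INTER_CUBIC);cv2.imwrite("pics/w1c.png",a)
```

```text
small [0.5238 0.1923] [3.075884e+02 5.243000e-01 1.908000e-01] all [5.871609e+02 5.243000e-01 1.903000e-01]
t_med [0.5142 0.3391] [197.6514   0.5142   0.3381] all [5.073897e+02 5.147000e-01 3.376000e-01]
t_large [0.655  0.1244] [1.323325e+02 6.575000e-01 1.244000e-01] all [3.273642e+02 6.575000e-01 1.229000e-01]
[0.39085286 0.24245914 0.036     ]
[0.40310124 0.36200435 0.036     ]
b [0.37203947 0.22918688 0.006     ]
b [0.38022164 0.37887209 0.006     ]
b [0.42130396 0.37707394 0.006     ]
b [0.41518737 0.2285231  0.006     ]
[array([222.7, 236.8]), array([297.1, 326.1]), array([266.3, 308.7])]
[array([220.2, 233.1]), array([291.7, 328.1]), array([274.2, 313. ])]
[array([315.2, 180.6]), array([314.4, 174.1])] [array([249.3, 247.6]), array([241.8, 247.5])]
```

View pics/w1c.png

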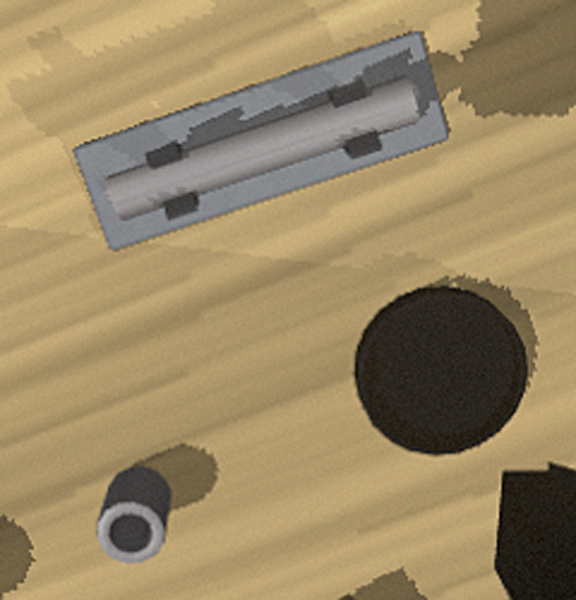

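apply_moves(series=[[[-1,0.08,-0.08,0,0,0,0],[-1,0.16,-0.16,0,0,0,0],[-1,0.219,-0.217,-0.05,0,0,0],[-1,0.219,-0.217,-0.17,0,0,0],[-1,0.219,-0.217,-0.29,0,0,0],[-1,0.219,-0.217,-0.41,0,0,0],[-1,0.219,-0.217,-0.52,0,0,0],[-1,0.219,-0.217,-0.602,0,0,0],[-1,0.219,-0.217,-0.602,0,0,0],[-1,0.219,-0.217,-0.602,0,0,0]]], squeeze=30)

```text
time_s: 3.15
tool_pos: [0.5253, 0.1903, 0.083]
orientation: [0.0, 0.191, 0.982, 0.0]
wrist_force: [0.3, 0.6, 0.3]
finger_gap: 0.0883
grip_force: 0.0
```

apply_moves(series=[[[1,0,0,0,0,0,0],[1,0,0,0,0,0,0],[1,0,0,0,0,0,0],[1,0,0,0,0,0,0],[1,0,0,0,0,0,0],[1,0,0,0,0,0,0],[1,0,0,0,0,0,0],[1,0,0,0,0,0,0],[1,0,0,0,0,0,0],[1,0,0,0,0,0,0]]])

```text
time_s: 4.15
tool_pos: [0.5252, 0.1896, 0.0819]
orientation: [0.0, 0.192, 0.981, 0.0]
wrist_force: [0.7, 0.8, 1.3]
finger_gap: 0.0282
grip_force: 30.0
```

apply_moves(series=[[[1,0,0,0.1,0,0,0],[1,0,0,0.22,0,0,0],[1,0,-0.06,0.32,0,0,0],[1,-0.05,-0.15,0.42,0,0,0],[1,-0.08,-0.25,0.48,0,0,0],[1,-0.1,-0.37,0.5,0,0,0],[1,-0.12,-0.49,0.5,0,0,0],[1,-0.15,-0.61,0.5,0,0,0],[1,-0.15,-0.73,0.5,0,0,0],[1,-0.15,-0.85,0.5,0,0,0]]])

```text
time_s: 5.15
tool_pos: [0.4644, -0.1524, 0.2822]
orientation: [0.0, 0.192, 0.981, -0.0]
wrist_force: [1.1, -0.3, -1.1]
finger_gap: 0.0285
grip_force: 30.0
```

apply_moves(series=[[[1,0,-0.06,0,0,0,0],[1,0,-0.12,0,0,0,0],[1,0,-0.16,0,0,0,0],[1,0,-0.2,0,0,0,0],[1,0,-0.2,0,0,0,0],[1,0,-0.2,0,0,0,0],[1,0,-0.2,0,0,0,0],[1,0,-0.2,0,0,0,0],[1,0,-0.2,0,0,0,0],[1,0,-0.2,0,0,0,0]]])

```text
time_s: 6.15
tool_pos: [0.4652, -0.2301, 0.282]
orientation: [0.0, 0.191, 0.981, -0.0]
wrist_force: [0.1, -0.5, -0.8]
finger_gap: 0.0284
grip_force: 30.0
```

Run:
```python
from fit import *
o=monitor.get_obs();print(o["tool_pos"],o["orientation"],o["time_s"],o["finger_gap"],o["wrist_force"],o["q"])
p=optics.capture("wrist");save(p,"w2");import pickle;pickle.dump(p,open("w2.pkl","wb"))
for x,c in(((.5111,-.206),[(.021,.04),(.013,.04)]),((.521,-.325),[(.031,.016)])):print(x,proj(p,(*x,c[0][1])),fitc([p],c,x))
```

```text
[ 0.46524106 -0.23008514  0.28200317] [ 6.52264439e-05  1.91483344e-01  9.81495861e-01 -9.08772297e-06] 6.15 0.028430064655689497 [ 0.05668913 -0.53305719 -0.77854719] [-6.85287152e-01  3.16627340e-01  1.54814250e+00  4.77301131e-05
  1.27669928e+00 -1.87075084e+00]
(0.5111, -0.206) [366.32444223 249.34463022] [ 2.934312e+02  5.101000e-01 -2.065000e-01]
(0.521, -0.325) [250.56933955 295.04477459] [121.5047   0.52    -0.3245]
```

View pics/w2.png

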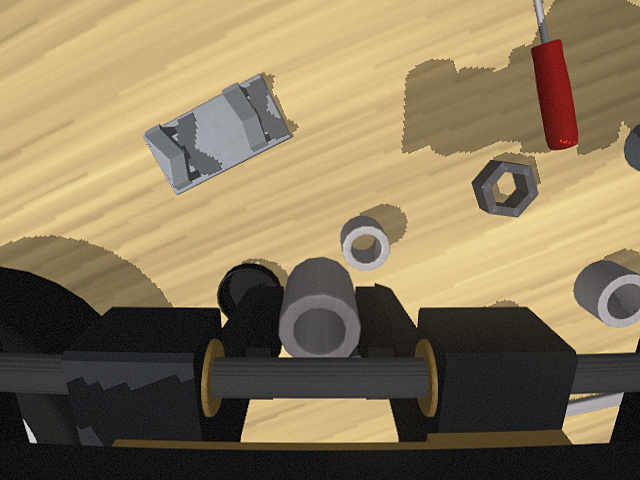

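The wrist view shows the small tube held upright, the medium tube at (366,248), the small tray at (250,292), the V-rest at (218,133) and the nut at (505,188). The tray centre agrees across views at (0.520,-0.3245).

apply_moves(series=[[[1,0.07,-0.1,0,0,0,0],[1,0.137,-0.2,0,0,0,0],[1,0.137,-0.236,-0.05,0,0,0],[1,0.137,-0.236,-0.15,0,0,0],[1,0.137,-0.236,-0.25,0,0,0],[1,0.137,-0.236,-0.35,0,0,0],[1,0.137,-0.236,-0.43,0,0,0],[1,0.137,-0.236,-0.47,0,0,0],[1,0.137,-0.236,-0.488,0,0,0],[1,0.137,-0.236,-0.488,0,0,0]]])

```text
time_s: 7.2
tool_pos: [0.5201, -0.3248, 0.087]
orientation: [-0.0, 0.192, 0.981, 0.0]
wrist_force: [-0.7, -0.1, -0.0]
finger_gap: 0.0288
grip_force: 30.0
```

apply_moves(series=[[[1,0,0,0,0,0,0],[1,0,0,0,0,0,0],[0.3,0,0,0,0,0,0],[-0.2,0,0,0,0,0,0],[-0.2,0,0,0,0,0,0],[-0.2,0,0,0.0,0,0,0],[-0.2,0,0,0.06,0,0,0],[-0.2,0,0,0.15,0,0,0],[-1,0,0,0.25,0,0,0],[-1,0,0.05,0.3,0,0,0]]])

```text
time_s: 8.2
tool_pos: [0.5203, -0.3065, 0.2102]
orientation: [0.002, 0.193, 0.981, -0.001]
wrist_force: [0.9, 0.2, -0.7]
finger_gap: 0.0667
grip_force: 0.0
```

Run:
```python
from fit import *
import pickle
w=pickle.load(open("w2.pkl","rb"))
c=[at(w,*e,.006)[:2] for e in((146,133),(262,73),(291,137),(178,194))];print(np.round(c,4),np.mean(c,0))
print(at(w,621,300,.04))
o=monitor.get_obs();print(o["tool_pos"],o["time_s"])
p=optics.capture("wrist");save(p,"w3");pickle.dump(p,open("w3.pkl","wb"))
print(fitc([p],[(.015,.044),(.009,.044)],(.52,-.3245)),fitc([p],[(.031,.016)],(.52,-.3245)),fitc([p],[(.021,.04),(.013,.04)],(.5105,-.2065)))
```

```text
[[ 0.3476 -0.3497]
 [ 0.3419 -0.2336]
 [ 0.4003 -0.2317]
 [ 0.4075 -0.3482]] [ 0.37431893 -0.29080309]
[ 0.64788098 -0.00198698  0.04      ]
[ 0.52029015 -0.30650835  0.21015983] 8.2
[ 3.804818e+02  5.190000e-01 -3.245000e-01] [172.7808   0.5215  -0.326 ] [127.882    0.5105  -0.2045]
```

View pics/w3.png

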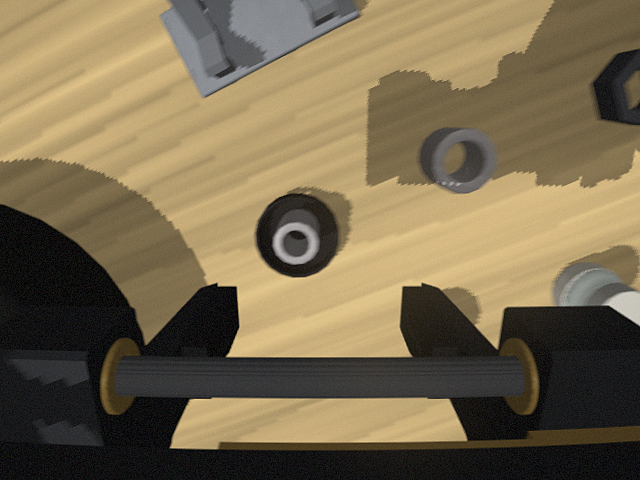

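The wrist view shows the small tube standing inside its tray at (296,240), and the medium tube at (457,158). Next is the medium tube.

apply_moves(series=[[[-1,-0.01,0.1,0,0,0,0],[-1,-0.02,0.2,0,0,0,0],[-1,-0.0245,0.248,0,0,0,0],[-1,-0.0245,0.248,-0.02,0,0,0],[-1,-0.0245,0.248,-0.1,0,0,0],[-1,-0.0245,0.248,-0.2,0,0,0],[-1,-0.0245,0.248,-0.27,0,0,0],[-1,-0.0245,0.248,-0.312,0,0,0],[-1,-0.0245,0.248,-0.312,0,0,0],[-1,-0.0245,0.248,-0.312,0,0,0]]])

```text
time_s: 9.25
tool_pos: [0.5103, -0.2066, 0.0819]
orientation: [0.0, 0.192, 0.981, -0.0]
wrist_force: [-0.2, -0.2, 0.0]
finger_gap: 0.0881
grip_force: 0.0
```

apply_moves(series=[[[1,0,0,0,0,0,0],[1,0,0,0,0,0,0],[1,0,0,0,0,0,0],[1,0,0,0,0,0,0],[1,0,0,0,0,0,0],[1,0,0,0,0,0,0],[1,0,0,0,0,0,0],[1,0,0,0,0,0,0],[1,0,0,0,0,0,0],[1,0,0,0,0,0,0]]])

```text
time_s: 10.25
tool_pos: [0.5102, -0.2056, 0.082]
orientation: [0.0, 0.192, 0.981, -0.0]
wrist_force: [-0.3, 1.1, 1.5]
finger_gap: 0.0413
grip_force: 30.0
```

apply_moves(series=[[[1,0,0,0.1,0,0,0],[1,0,0,0.22,0,0,0],[1,0,0.06,0.32,0,0,0],[1,0,0.15,0.4,0,0,0],[1,0,0.26,0.42,0,0,0],[1,0,0.38,0.42,0,0,0],[1,0,0.5,0.42,0,0,0],[1,0,0.62,0.42,0,0,0],[1,0,0.74,0.42,0,0,0],[1,0,0.86,0.42,0,0,0]]])

```text
time_s: 11.25
tool_pos: [0.5097, 0.1403, 0.2498]
orientation: [-0.0, 0.192, 0.981, -0.0]
wrist_force: [0.6, 0.1, -1.1]
finger_gap: 0.0413
grip_force: 30.0
```

apply_moves(series=[[[1,0.01,0.12,0,0,0,0],[1,0.01,0.24,0,0,0,0],[1,0.01,0.36,0,0,0,0],[1,0.01,0.46,0,0,0,0],[1,0.01,0.499,-0.03,0,0,0],[1,0.01,0.499,-0.13,0,0,0],[1,0.01,0.499,-0.23,0,0,0],[1,0.01,0.499,-0.32,0,0,0],[1,0.01,0.499,-0.38,0,0,0],[1,0.01,0.499,-0.38,0,0,0]]])

```text
time_s: 12.25
tool_pos: [0.5127, 0.3365, 0.0939]
orientation: [-0.003, 0.192, 0.981, -0.002]
wrist_force: [-0.3, 0.6, 0.1]
finger_gap: 0.041
grip_force: 30.0
```

apply_moves(series=[[[1,0,0,0,0,0,0],[1,0,0,-0.01,0,0,0],[1,0,0,-0.02,0,0,0],[1,0,0,-0.028,0,0,0],[1,0,0,-0.028,0,0,0],[1,0,0,-0.028,0,0,0],[1,0,0,-0.028,0,0,0],[1,0,0,-0.028,0,0,0],[1,0,0,-0.028,0,0,0],[1,0,0,-0.028,0,0,0]]])

```text
time_s: 13.25
tool_pos: [0.5142, 0.338, 0.0868]
orientation: [0.0, 0.192, 0.981, 0.0]
wrist_force: [0.2, -0.2, -1.3]
finger_gap: 0.041
grip_force: 30.0
```

apply_moves(series=[[[0,0,0,0,0,0,0],[-0.2,0,0,0,0,0,0],[-0.4,0,0,0,0,0,0],[-0.4,0,0,0,0,0,0],[-0.4,0,0,0.06,0,0,0],[-0.4,0,0,0.15,0,0,0],[-1,0,0,0.27,0,0,0],[-1,0,-0.06,0.37,0,0,0],[-1,0,-0.15,0.45,0,0,0],[-1,0,-0.2,0.48,0,0,0]]])

```text
time_s: 14.25
tool_pos: [0.5146, 0.2565, 0.2823]
orientation: [0.002, 0.192, 0.981, 0.001]
wrist_force: [0.2, -0.6, -1.3]
finger_gap: 0.0877
grip_force: 0.0
```

apply_moves(series=[[[-1,0.05,-0.1,0,0,0,0],[-1,0.1,-0.2,0,0,0,0],[-1,0.15,-0.3,0,0,0,0],[-1,0.15,-0.42,0,0,0,0],[-1,0.15,-0.5,0,0,0,0],[-1,0.15,-0.5,0,0,0,0],[-1,0.15,-0.5,0,0,0,0],[-1,0.15,-0.5,0,0,0,0],[-1,0.15,-0.5,0,0,0,0],[-1,0.15,-0.5,0,0,0,0]]])

```text
time_s: 15.25
tool_pos: [0.5741, 0.059, 0.2787]
orientation: [0.0, 0.191, 0.982, 0.0]
wrist_force: [0.3, -0.4, -0.3]
finger_gap: 0.0884
grip_force: 0.0
```

Run:
```python
from fit import *
import pickle
o=monitor.get_obs();print(o["tool_pos"],o["time_s"])
p=optics.capture("wrist");t=optics.capture("top");save(p,"w4");pickle.dump((p,t),open("w4.pkl","wb"))
for z in(.04,):print(proj(p,(.6479,0,.04)),proj(p,(.657,.1225,.016)))
L=[(.028,.04),(.018,.04)];G=[(.044,.016),(.041,.016)];M=[(.021,.044),(.013,.044)]
print(fitc([p],L,(.648,0)),fitc([t],L,(.648,0)),fitc([t],G,(.657,.1225)),fitc([p],G,(.657,.1225)),fitc([t],M,(.5145,.338)))
t0=t["image"][130:360,100:520];a=cv2.resize(p["image"],(500,375));b=cv2.resize(t0,(500,274))
save({"image":np.vstack([a,b])[:600]},"m4")
```

```text
[0.57410654 0.05895393 0.27872434] 15.25
[290.23212668 311.14043729] [417.25776118 262.48721275]
[2.810847e+02 6.510000e-01 2.000000e-03] [ 1.74259e+02  6.58000e-01 -5.50000e-03] [1.526212e+02 6.430000e-01 1.085000e-01] [1.788976e+02 6.560000e-01 1.215000e-01] [3.535583e+02 5.135000e-01 3.360000e-01]
```

View pics/m4.png

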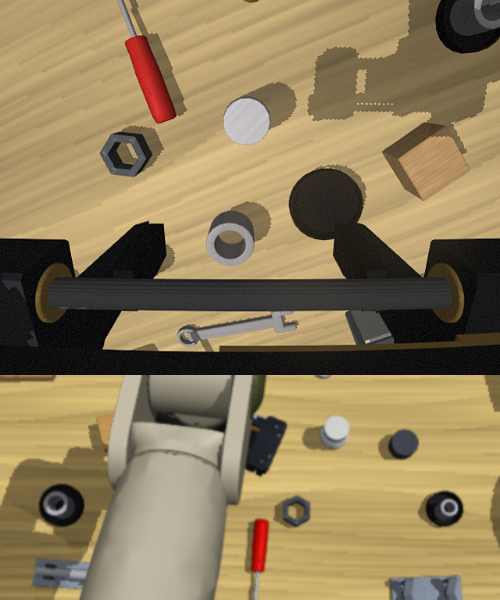

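Both placed tubes stand in their trays in the top view. The large tube's top is at (294,312) in the wrist view and measures (0.651,0.002), with its tray at (0.656,0.1215).

apply_moves(series=[[[-1,0.1,-0.07,0,0,0,0],[-1,0.192,-0.14,0,0,0,0],[-1,0.192,-0.14,-0.05,0,0,0],[-1,0.192,-0.14,-0.15,0,0,0],[-1,0.192,-0.14,-0.26,0,0,0],[-1,0.192,-0.14,-0.36,0,0,0],[-1,0.192,-0.14,-0.44,0,0,0],[-1,0.192,-0.14,-0.492,0,0,0],[-1,0.192,-0.14,-0.492,0,0,0],[-1,0.192,-0.14,-0.492,0,0,0]]])

```text
time_s: 16.35
tool_pos: [0.6513, 0.0021, 0.0827]
orientation: [0.0, 0.192, 0.981, 0.0]
wrist_force: [0.0, -0.8, 0.3]
finger_gap: 0.088
grip_force: 0.0
```

apply_moves(series=[[[1,0,0,0,0,0,0],[1,0,0,0,0,0,0],[1,0,0,0,0,0,0],[1,0,0,0,0,0,0],[1,0,0,0,0,0,0],[1,0,0,0,0,0,0],[1,0,0,0,0,0,0],[1,0,0,0,0,0,0],[1,0,0,0,0,0,0],[1,0,0,0,0,0,0]]], squeeze=40)

```text
time_s: 17.35
tool_pos: [0.6512, 0.0021, 0.0825]
orientation: [0.0, 0.192, 0.981, 0.0]
wrist_force: [-0.9, 1.8, 6.0]
finger_gap: 0.056
grip_force: 40.0
```

apply_moves(series=[[[1,0,0,0.06,0,0,0],[1,0,0,0.13,0,0,0],[1,0,0.06,0.15,0,0,0],[1,0,0.16,0.15,0,0,0],[1,0.012,0.25,0.15,0,0,0],[1,0.012,0.3,0.15,0,0,0],[1,0.012,0.3,0.1,0,0,0],[1,0.012,0.3,0.05,0,0,0],[1,0.012,0.3,0.012,0,0,0],[1,0.012,0.3,0.011,0,0,0]]])

```text
time_s: 18.35
tool_pos: [0.6555, 0.1218, 0.0851]
orientation: [-0.001, 0.192, 0.981, -0.0]
wrist_force: [-0.1, -0.1, -3.1]
finger_gap: 0.0559
grip_force: 40.0
```

apply_moves(series=[[[1,0,0,0,0,0,0],[1,0,0,0,0,0,0],[-0.4,0,0,0,0,0,0],[-0.6,0,0,0,0,0,0],[-0.6,0,0,0,0,0,0],[-0.6,0,0,0.06,0,0,0],[-0.6,0,0,0.16,0,0,0],[-0.6,0,0,0.28,0,0,0],[-0.6,-0.04,0.06,0.36,0,0,0],[-0.6,-0.1,0.12,0.4,0,0,0]]])

```text
time_s: 19.35
tool_pos: [0.6164, 0.1701, 0.2499]
orientation: [0.003, 0.192, 0.981, 0.001]
wrist_force: [0.3, 0.3, 0.3]
finger_gap: 0.0708
grip_force: 0.0
```

apply_moves(series=[[[-1,-0.1,0.06,0,0,0,-0.15],[-1,-0.2,0.12,0,0,0,-0.3],[-1,-0.3,0.18,0,0,0,-0.45],[-1,-0.4,0.24,0,0,0,-0.6],[-1,-0.5,0.3,0,0,0,-0.75],[-1,-0.548,0.33,0,0,0,-0.9],[-1,-0.548,0.33,0,0,0,-0.9],[-1,-0.548,0.33,0,0,0,-0.9],[-1,-0.548,0.33,0,0,0,-0.9],[-1,-0.548,0.33,0,0,0,-0.9]]], squeeze=60)

```text
time_s: 20.35
tool_pos: [0.3975, 0.3014, 0.2462]
orientation: [0.0, 0.52, 0.854, -0.0]
wrist_force: [0.6, 0.5, 0.1]
finger_gap: 0.0882
grip_force: 0.0
```

apply_moves(series=[[[-1,0,0,0,0,0,-0.15],[-1,0,0,0,0,0,-0.3],[-1,0,0,0,0,0,-0.45],[-1,0,0,0,0,0,-0.6],[-1,0,0,0,0,0,-0.68],[-1,0,0,0,0,0,-0.68],[-1,0,0,0,0,0,-0.68],[-1,0,0,0,0,0,-0.68],[-1,0,0,0,0,0,-0.68],[-1,0,0,0,0,0,-0.68]]])

```text
time_s: 21.35
tool_pos: [0.3966, 0.302, 0.2463]
orientation: [-0.0, 0.726, 0.687, -0.0]
wrist_force: [0.2, 0.2, -0.5]
finger_gap: 0.0886
grip_force: 0.0
```

Run:
```python
from fit import *
import pickle
from scipy.spatial.transform import Rotation as Ro
o=monitor.get_obs();q=o["orientation"];R=Ro.from_quat([q[1],q[2],q[3],q[0]]).as_matrix();print(o["tool_pos"],o["time_s"],R[:,1],o["q"])
p=optics.capture("wrist");t=optics.capture("top");save(p,"w5");pickle.dump((p,t),open("w5.pkl","wb"))
L=[(.028,.044),(.018,.044)];print(fitc([t],L,(.656,.1215)))
save({"image":np.vstack([p["image"],cv2.resize(t["image"][150:330,100:500],(640,288))[:120]])},"m5")
```

```text
[0.39662336 0.3019853  0.24631183] 21.35 [ 9.98462107e-01 -5.54384408e-02 -2.29109272e-05] [4.15280029e-01 3.08059605e-01 1.65885751e+00 8.22942025e-06
 1.17469738e+00 4.70743731e-01]
[3.993495e+02 6.550000e-01 1.195000e-01]
```

View pics/m5.png

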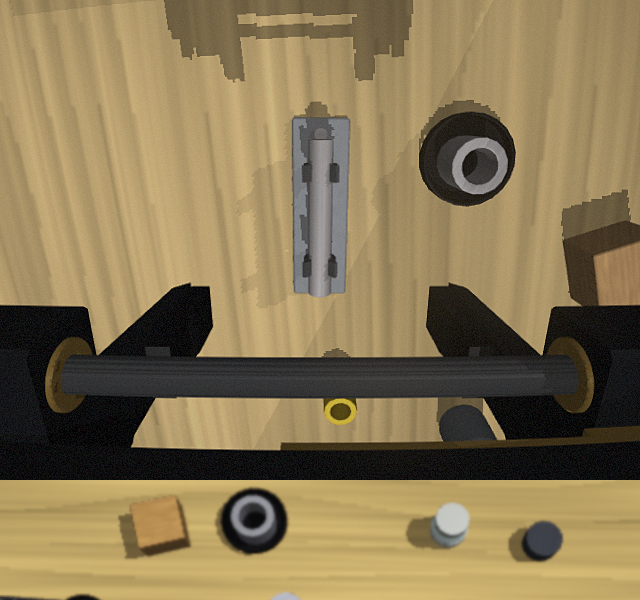

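The large tube is in its tray, upright. In the wrist view the pin's ends are at (321,139) and (320,297), with the clips at rows 172 and 265.

Run:
```python
from h import *
import pickle
p,t=pickle.load(open("w5.pkl","rb"))
for e in((321,139),(320,297)):print("pin",at(p,*e,.036))
for e in((307,172),(334,172),(307,265),(333,265)):print("clip",at(p,*e,.05))
for e in((292,116),(350,117),(345,292),(295,293)):print("base",at(p,*e,.006))
```

```text
pin [0.40098159 0.36128762 0.036     ]
pin [0.3934093  0.23753453 0.036     ]
clip [0.38992326 0.33983475 0.05      ]
clip [0.40881698 0.33877967 0.05      ]
clip [0.3854691  0.27068443 0.05      ]
clip [0.40491157 0.26959956 0.05      ]
base [0.37931116 0.37900279 0.006     ]
base [0.42467245 0.37571171 0.006     ]
base [0.41507472 0.22723314 0.006     ]
base [0.370766  0.2287381 0.006    ]
```

apply_moves(series=[[[-1,0,0,-0.08,0,0,0],[-1,0,0,-0.18,0,0,0],[-1,0,0,-0.28,0,0,0],[-1,0,0,-0.36,0,0,0],[-1,0,0,-0.413,0,0,0],[-1,0,0,-0.413,0,0,0],[0,0,0,-0.413,0,0,0],[1,0,0,-0.413,0,0,0],[1,0,0,-0.413,0,0,0],[1,0,0,-0.413,0,0,0]]], squeeze=60)

```text
time_s: 22.45
tool_pos: [0.3969, 0.3022, 0.0819]
orientation: [0.0, 0.727, 0.687, 0.001]
wrist_force: [0.0, 0.2, 0.1]
finger_gap: 0.0583
grip_force: 0.0
```

apply_moves(series=[[[1,0,0,0,0,0,0],[1,0,0,0,0,0,0],[1,0,0,0,0,0,0],[1,0,0,0,0,0,0],[1,0,0,0,0,0,0],[1,0,0,0,0,0,0],[1,0,0,0,0,0,0],[1,0,0,0,0,0,0],[1,0,0,0,0,0,0],[1,0,0,0,0,0,0]]])

```text
time_s: 23.45
tool_pos: [0.3967, 0.302, 0.0812]
orientation: [0.0, 0.727, 0.687, 0.0]
wrist_force: [1.2, -1.0, 2.6]
finger_gap: 0.0158
grip_force: 59.2
```

apply_moves(series=[[[1,0,0,0.01,0,0,0],[1,0,0,0.02,0,0,0],[1,0,0,0.03,0,0,0],[1,0,0,0.04,0,0,0],[1,0,0,0.05,0,0,0],[1,0,0,0.06,0,0,0],[1,0,0,0.075,0,0,0],[1,0,0,0.09,0,0,0],[1,0,0,0.12,0,0,0],[1,0,0,0.15,0,0,0]]])

```text
time_s: 24.45
tool_pos: [0.3966, 0.302, 0.1423]
orientation: [0.0, 0.727, 0.687, 0.0]
wrist_force: [0.1, 0.3, -1.9]
finger_gap: 0.0159
grip_force: 59.5
```

apply_moves(series=[[[1,0,0,0.06,0,0,0],[1,0,0,0.14,0,0,0],[1,0,0,0.22,0,0,0],[1,0,0,0.27,0,0,0],[1,0,0,0.27,0,0,0],[1,0,0,0.27,0,0,0],[1,0,0,0.27,0,0,0],[1,0,0,0.27,0,0,0],[1,0,0,0.27,0,0,0],[1,0,0,0.27,0,0,0]]])

```text
time_s: 25.45
tool_pos: [0.3965, 0.302, 0.2487]
orientation: [-0.0, 0.727, 0.687, -0.0]
wrist_force: [-0.3, -1.0, -2.7]
finger_gap: 0.0157
grip_force: 59.6
```

Run:
```python
from h import *
import pickle
o=monitor.get_obs();print(o["tool_pos"],o["time_s"],o["q"],o["finger_gap"])
p=optics.capture("wrist");s=optics.capture("side");pickle.dump((p,s),open("w6.pkl","wb"))
z=o["tool_pos"][2]-.045
for d in(-.06,0,.06):
    X=(.3967+.055*d,.302+d,z);print(proj(p,X).round(1),proj(s,X).round(1))
u,v=proj(s,(.3967,.302,z)).astype(int);c=s["image"][max(0,v-90):v+90,max(0,u-100):u+100];print(u,v)
save({"image":np.vstack([p["image"][:,:][0:400:1],]) },"x6a")
a=cv2.resize(p["image"],(427,320));b=cv2.resize(c,None,fx=320/c.shape[0],fy=320/c.shape[0]);save({"image":np.hstack([a,b])[:,:800]},"m6")
```

```text
[0.39651203 0.30198174 0.24869136] 25.45 [4.15355465e-01 3.05570043e-01 1.65552838e+00 3.81510844e-05
 1.18132490e+00 4.71312739e-01] 0.01568833777284441
[320.4 457.6] [385.4 277.6]
[320.3 327.6] [380.7 310.7]
[320.2 158. ] [375.2 349.1]
380 310
```

View pics/m6.png

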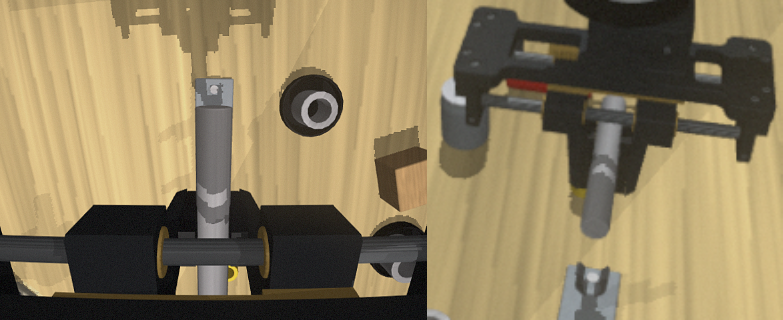

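The pin is out of the clips, level and centred in the grip: its far end is at (320,160) in the full wrist image, and 158 was predicted. Now I'll carry it to the V-rest.

apply_moves(series=[[[1,0,-0.1,0,0,0,0],[1,0,-0.22,0,0,0,0.05],[1,0,-0.34,0,0,0,0.1],[1,0,-0.46,0,0,0,0.147],[1,-0.01,-0.58,0,0,0,0.147],[1,-0.02,-0.7,0,0,0,0.147],[1,-0.03,-0.82,0,0,0,0.147],[1,-0.04,-0.92,0,0,0,0.147],[1,-0.059,-1,0,0,0,0.147],[1,-0.059,-1,0,0,0,0.147]]])

```text
time_s: 26.55
tool_pos: [0.3725, -0.1008, 0.2492]
orientation: [0.0, 0.687, 0.726, -0.0]
wrist_force: [0.7, 0.7, -1.6]
finger_gap: 0.016
grip_force: 59.5
```

apply_moves(series=[[[1,0,-0.1,0,0,0,0],[1,0,-0.2,0,0,0,0],[1,0,-0.3,0,0,0,0],[1,0,-0.4,0,0,0,0],[1,0,-0.486,0,0,0,0],[1,0,-0.486,0,0,0,0],[1,0,-0.486,0,0,0,0],[1,0,-0.486,0,0,0,0],[1,0,-0.486,0,0,0,0],[1,0,-0.486,0,0,0,0]]])

```text
time_s: 27.55
tool_pos: [0.3732, -0.2916, 0.2493]
orientation: [0.0, 0.685, 0.728, -0.0]
wrist_force: [-0.5, -0.6, -1.4]
finger_gap: 0.0158
grip_force: 59.5
```

Run:
```python
from h import *
import pickle
from scipy.spatial.transform import Rotation as Ro
o=monitor.get_obs();q=o["orientation"];print(o["tool_pos"],o["time_s"],Ro.from_quat([q[1],q[2],q[3],q[0]]).as_matrix()[:,1],o["finger_gap"])
p=optics.capture("wrist");pickle.dump(p,open("w7.pkl","wb"));save(p,"w7")
a=-.059;c=np.array((.373,-.2925));yv=np.array((a,1))/np.hypot(a,1);xv=np.array((yv[1],-yv[0]))
for dx,dy in((-.03,.06),(.03,.06),(-.03,-.06),(.03,-.06)):print(proj(p,(*(c+dx*xv+dy*yv),.006)).round(1))
```

```text
[ 0.37320065 -0.29163314  0.24930107] 27.55 [9.98162672e-01 6.05908993e-02 1.50696957e-04] 0.01584471504407857
[282.  137.7]
[356.8 137.8]
[285.3 277.3]
[353.2 277.4]
```

View pics/w7.png

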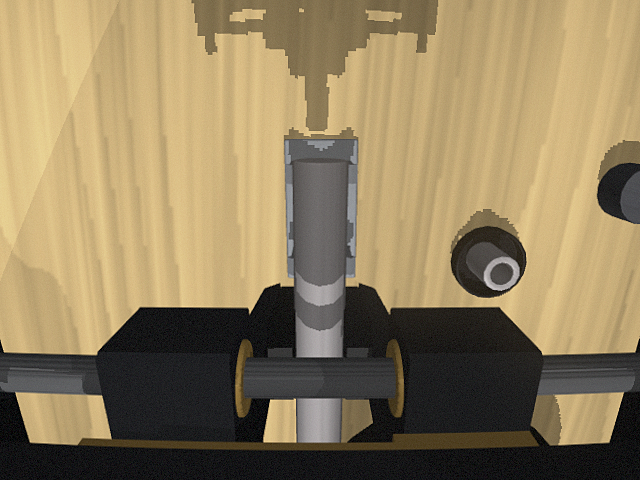

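The V-rest corners are at (285,138), (357,138), (288,277) and (354,277), within 2 px of prediction, so I'll shift x by +1 mm and lower the pin.

apply_moves(series=[[[1,0.003,0,-0.08,0,0,0],[1,0.003,0,-0.18,0,0,0],[1,0.003,0,-0.27,0,0,0],[1,0.003,0,-0.34,0,0,0],[1,0.003,0,-0.39,0,0,0],[1,0.003,0,-0.41,0,0,0],[1,0.003,0,-0.42,0,0,0],[1,0.003,0,-0.427,0,0,0],[1,0.003,0,-0.43,0,0,0],[1,0.003,0,-0.43,0,0,0]]])

```text
time_s: 28.6
tool_pos: [0.3743, -0.2926, 0.0777]
orientation: [0.001, 0.686, 0.728, -0.0]
wrist_force: [-0.3, -0.4, -1.2]
finger_gap: 0.0161
grip_force: 59.5
```

No contact yet, and about 1 mm remains. I'll lower it slightly, release and rise.

apply_moves(series=[[[1,0,0,-0.002,0,0,0],[1,0,0,-0.003,0,0,0],[1,0,0,-0.003,0,0,0],[0.5,0,0,-0.003,0,0,0],[0.3,0,0,-0.003,0,0,0],[0,0,0,-0.003,0,0,0],[0,0,0,-0.003,0,0,0],[0,0,0,-0.003,0,0,0],[0,0,0,0.03,0,0,0],[0,0,0,0.08,0,0,0]]])

```text
time_s: 29.6
tool_pos: [0.3738, -0.292, 0.1088]
orientation: [-0.001, 0.686, 0.728, 0.0]
wrist_force: [0.5, 0.9, 0.4]
finger_gap: 0.0444
grip_force: 0.0
```

apply_moves(series=[[[-0.5,0,0,0.08,0,0,0],[-0.5,0,0,0.18,0,0,0],[-0.5,0,0.04,0.28,0,0,0],[-0.5,0,0.1,0.38,0,0,0],[-0.5,0,0.2,0.42,0,0,0],[-0.5,0,0.3,0.45,0,0,0],[-0.5,0,0.4,0.45,0,0,0],[-0.5,0,0.4,0.45,0,0,0],[-0.5,0,0.4,0.45,0,0,0],[-0.5,0,0.4,0.45,0,0,0]]])

```text
time_s: 30.6
tool_pos: [0.3742, -0.1332, 0.289]
orientation: [-0.0, 0.686, 0.728, -0.0]
wrist_force: [0.2, -0.8, -0.3]
finger_gap: 0.0661
grip_force: 0.0
```

Run:
```python
from fit import *
o=monitor.get_obs();print(o["tool_pos"],o["time_s"])
t=optics.capture("top");s=optics.capture("side");save(t,"t8");save(s,"s8")
a=cv2.resize(t["image"][140:350,110:510],(571,300));b=cv2.resize(s["image"][150:350,150:430],(420,300))
m=np.zeros((600,571,3),np.uint8);m[:300]=a;m[300:,:420]=b;save({"image":m},"m8")
```

```text
[ 0.37424712 -0.13320858  0.28900653] 30.6
```

View pics/m8.png

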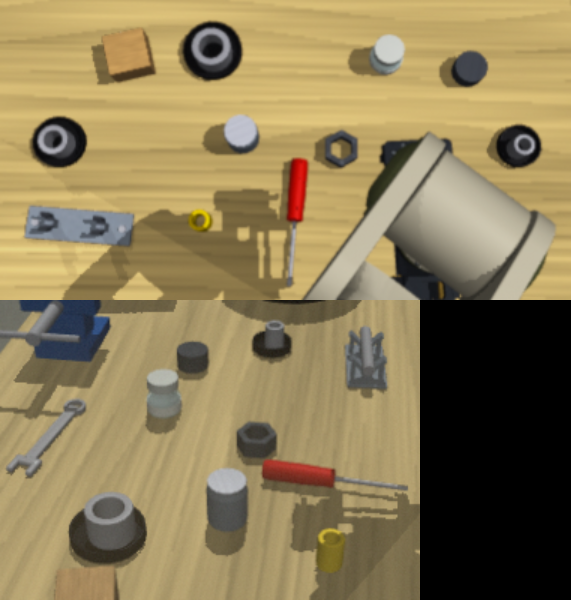

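The composite shows the three tubes upright in their trays and the pin lying level in the V-rest (at (366,355) in the side part). The disc, nut and yellow tube are unmoved and the gripper is clear, so I'm handing in.

```bash
python3 -c "
from rig import workorder
print(workorder.finish_job())"
```

```text
the job is handed in; nothing more can be done
None
```

The job is done and handed in at about 31 s: all three spacers stand upright in their own trays, the pin lies about midway along the V-rest, everything is let go, and the disc and nut look unmoved in the final pictures.

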